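Load the red wick tin on the roller lane

ROBOT

A 7-joint arm with a two-finger parallel gripper is mounted at the origin on the work surface. World frame = base frame: x ahead of the robot, y to its left, z up, the work surface at z = 0. Lengths are in m, angles in rad, forces in N, time in s.
With the tool pointing down it reaches from about 0.35 to 0.9 m from the base axis. Payload 8.1 kg.
Tool frame: the origin (TCP) lies between the finger pads; the fingertips stand 22 mm ahead of it and the grasp point (between the pads) lies 3 mm ahead of it (env.tips_ahead is the distance from the TCP to the fingertips, in m); z points along the fingers, y is the line along which they close (so a half turn about z gives the same grasp; the last joint's range is limited). The gripper opens to 92 mm and grips with 3 to 60 N. Pads are 19 mm wide; open, the fingers measure 130 mm over their backs; the gripper's body (75 mm by 190 mm) begins 47 mm behind the grasp point.
Start: joints at [1.076, 0.434, 0.025, 1.573, -0.012, 1.134, -0.075], TCP at [0.239, -0.578, 0.249] pointing down, gripper open.
Joint ranges: [-2.62, 2.62], [-0.44, 2.09], [-1.27, 1.32], [0.08, 2.57], [-1.32, 4.46], [0.12, 2], [-2.74, 2.74]. Speed limits (rad/s): [2.22, 2.22, 3.01, 3.01, 3.14, 3.14, 3.14].

INTERFACE

Orientations are given as a rotation vector (axis times angle).
In Python, from cell import env gives the robot as it stands.
- The arm moves only by the shell command python3 -m jog 'ROWS' [OPENING]. ROWS is JSON, a list of rows, each a list of 6 numbers: the shift along the tool's x, y, z normalised to -1 to 1, where 1 is 8 cm, then the turn, a rotation vector about the tool's x, y, z normalised to -1 to 1, where 1 is 8 degrees. A call has exactly 10 rows; each row shifts and turns the commanded pose from where the row before left it, along the tool's axes as they then stand; what a row does not reach is not made up. A row lasts 1/8 s, in which the tool goes at most 62.5 mm and 10.7 degrees, less where a joint would pass 70% of its speed; a pose out of reach is approached as far as the arm can. A call with a number of a shift or a turn outside -1 to 1 is refused whole. A call with a gripper value outside its range is refused whole. OPENING is the gripper's target within -1 to 1 (fully open at 1, half-way at 0, shut at -1), set as the call begins (- or left out, the last holds). The fingers move at their own pace and stop on an object; the grip force is fixed at half the most. Time passes only in rows, so rows that do not move let the fingers close, or fill a call up. It gives the time, the measured TCP pose, the force, the opening and the grip force at its end, in the units of the state.
- env.state(): the state, without advancing time (a new reading comes with each control period).
- env.grab_frame(name): name is "scene" or "top"; returns a dict with "pixels" (420x560x3 uint8, blue, green, red), "range_z" (420x560 float32, m along the optical axis (not along the pixel's ray), 0 where there is no reading), "fovy" (degrees; the focal length in pixels is half the picture's height over the tangent of half this angle, whatever the lens; pixels are square), "cx", "cy" (the principal point, pixels), "k1" (the pictures are not rectified: a ray, as slopes to the right and down, at radius r is drawn at 1 + k1 r^2 times it, then the intrinsics apply), "R" (3x3) and "t" (3): a world point X has camera coordinates R X + t. Camera axes: x right, y down, z forward; pixel columns grow to the right and rows downward; lengths in m; the calibration is good to about 2 mm. A picture is of the moment at which its call begins.
- env.finish_job(): hands the job in; it is judged then, once.
The state is a dict: "t": time; "q": joint angles; "qvel": joint speeds; "joint_efforts": joint torques, N m; "eef_pos": TCP position; "ee_rot": TCP orientation; "ft_force": force on the tool from outside, world axes, zero at the start; "wrist_torque": the same for the moment, N m; "grip_width": opening from 0.0 (shut) to 1.0 (fully open); "grip_force": force on a finger pad.
Only numpy, scipy, OpenCV 4.12 (cv2) and the standard library are available. Lean on these libraries where they do the work, as an engineer would, in place of code of your own. Each camera call takes 0.05 s, during which the arm holds its last target. There are 200 camera calls.

TASK

Set the red tin gently, upright and lengthwise, on the raised upper half of the sloped roller lane, let go of it there, and let it roll down by itself until it rests against the orange stop. Do not hold or push it once it is on the lower half of the rollers, and leave the green tin and the glass jar where they stand.

Things in the scene. Friction and masses are not known exactly. Their poses are not given: they have to be found in the camera images.
- red_tin: the tin to load: a closed rectangular tin, red with a brass lid, 100 long (its x) x 58 wide (its y) x 70 high (its z), about 0.3 kg, standing upright on the platform. Origin: centre of its underside. Either end may lead. The sides are flat and rigid; grip it across the 58 mm width
- roller_rack: fixed lane of 15 free aluminium rollers between blue rails 82 apart inside, 10 above the rollers; orange stop plate, 45 high, at the low end. 360 long, 94 wide. Origin: platform level, mid-lane; x level, along the lane, downhill to the stop; z up. Roller tops slope down 7 deg (0.122 rad) to +x: 75 high at x=-160, 55 at 0, 36 at +155. Upper half: x<0. Tin against the stop: origin at x=+104
- green_tin: bystander: the same tin in green with a brass lid, 100 x 58 x 70. Origin: centre of its underside. Not to be moved
- jar: bystander: round clear glass jar with a steel screw lid, 68 across, 85 high. Origin: centre of its underside. Not to be moved
- load_spot (a point): point on the plane of the roller tops, mid-width, on the upper half of the lane (rack x=-90, 66 above the platform). A tin whose underside centre is put here stands wholly on the upper half; it starts rolling as soon as it is let go and reaches the stop within about 3 s
There are look-alikes about, which are no part of the job. Leave any purple look-alike of the red_tin alone.

How it is judged:
By the outcome, as a careful person would: the job done as asked, in the order asked, and still so for the second after the job is handed in, with the robot touching nothing.
It also fails if it takes over 38 s, if anything falls off the work surface, if the arm or the gripper's body presses on something with over 40 N, if the wrist force passes 120 N, or if a joint passes its speed limit or range.

## Working session

There is one attempt and no reset: what is moved stays moved. The work goes in short steps, Python scripts to look and compute and a shell command to move; the robot and the scene stay as the last step left them, time stands still between calls to the robot, and variables do not carry over. Pictures are saved under pics/ and viewed, at most 10 in all, crops included, and the job is handed in when it is done.

```bash
mkdir -p pics
cat > h.py <<'E'
import numpy as np, cv2
from cell import env
def K(f):
    h,w=f["pixels"].shape[:2]; fl=h/2/np.tan(np.radians(f["fovy"])/2)
    return np.array([[fl,0,f["cx"]],[0,fl,f["cy"]],[0,0,1.]])
def cloud(f):
    h,w=f["range_z"].shape
    u,v=np.meshgrid(np.arange(w),np.arange(h))
    p=np.stack([u,v],-1).reshape(-1,1,2).astype(float)
    s=cv2.undistortPoints(p,K(f),np.array([f["k1"],0,0,0,0]),None).reshape(h,w,2)
    z=f["range_z"]; X=np.dstack([s*z[...,None],z])
    P=(X-f["t"])@f["R"]; P[z<=0]=np.nan
    return P
E
python3 - <<'E'
from h import *
fs=[env.grab_frame(n) for n in("scene","top")]
for n,f in zip(("scene","top"),fs):
    cv2.imwrite(f"pics/{n}0.png",f["pixels"]); print(n,-f["R"].T@f["t"],f["fovy"],f["k1"],(f["range_z"]>0).mean())
print({k:np.round(v,3) for k,v in env.state().items()})
E
```

```text
scene [ 1.22790641 -0.09900585  0.96262308] 57.380940138638096 0.005665968669611118 0.9962585034013606
top [ 0.29252757 -0.02513937  1.31057783] 47.92562678300179 -0.06628132249187596 0.9959353741496598
{'t': np.float64(0.1), 'q': array([ 1.076,  0.435,  0.025,  1.574, -0.012,  1.134, -0.075]), 'qvel': array([-0.   , -0.002, -0.   , -0.002,  0.   , -0.001,  0.001]), 'joint_efforts': array([ 4.0000e-03, -6.6913e+01,  9.8900e-01, -3.1514e+01, -6.0000e-02,
        3.7000e-02,  0.0000e+00]), 'eef_pos': array([ 0.238, -0.577,  0.248]), 'ee_rot': array([-3.08e+00, -6.11e-01,  1.00e-03]), 'ft_force': array([0.244, 0.577, 0.314]), 'wrist_torque': array([ 0.011,  0.035, -0.04 ]), 'grip_force': np.float64(0.0), 'grip_width': np.float64(1.002)}
```

View pics/scene0.png

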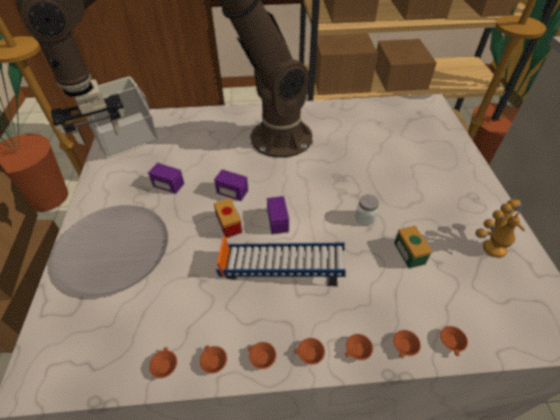

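View pics/top0.png

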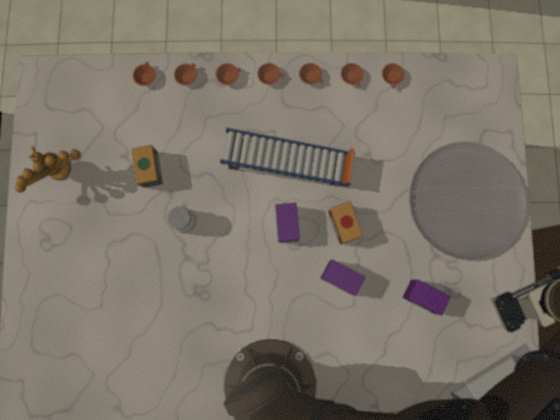

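The scene view shows the red tin with a brass lid at (229,217), and the rack with its orange stop at (222,255). The top view shows the red tin at (346,223), the rack from (228,147) to (350,168) with its stop at the right, the green tin at (146,166) and the jar at (182,218).
Candidates in the top view: red/brass tin (346,223), purple tins (288,222), (343,277) and (427,296), green/brass tin (146,166). By the description I choose (346,223).

```bash
cat > m.py <<'E'
from h import *
def fit(P,m):
    q=P[m&np.isfinite(P[...,2])]; q=q[:,:]
    r=cv2.minAreaRect((q[:,:2]*1000).astype(np.float32)); return np.round(np.r_[np.median(q,0)*1000],1),r,len(q)
E
python3 - <<'E'
from m import *
ims=[]
for n,c,hw in(("scene",(229,217),40),("top",(346,223),40)):
    f=env.grab_frame(n);P=cloud(f);im=f["pixels"];hsv=cv2.cvtColor(im,cv2.COLOR_BGR2HSV)
    H,S,V=cv2.split(hsv);Z=P[...,2]
    print(n,"table z",np.nanmedian(Z[300:320,100:450]) if n=="scene" else np.nanmedian(Z[240:300,60:200]))
    ims.append(cv2.resize(im[c[1]-hw:c[1]+hw,c[0]-hw:c[0]+hw],(400,400),interpolation=cv2.INTER_CUBIC))
    win=np.zeros(Z.shape,bool);win[c[1]-35:c[1]+35,c[0]-25:c[0]+25]=1
    print(" hsv lid",hsv[c[1]-8,c[0]])
    m=win&(Z>.06)&(Z<.08)&((H<35)|(H>170))&(S>100); 
    _,L,st,ce=cv2.connectedComponentsWithStats(m.astype(np.uint8)); 
    k=1+st[1:,4].argmax();print(" tin",fit(P,L==k),st[k])
    # rack: blue rails
    m=(H>98)&(H<122)&(S>90)&(Z>.03)&(Z<.11)
    _,L,st,ce=cv2.connectedComponentsWithStats(cv2.morphologyEx(m.astype(np.uint8),cv2.MORPH_CLOSE,np.ones((3,3))))
    for k in range(1,len(st)):
        if st[k,4]>60: print(" blue",fit(P,(L==k)&m),st[k])
    m=((H<12)|(H>175))&(S>150)&(Z>.03)&(Z<.11)
    _,L,st,ce=cv2.connectedComponentsWithStats(m.astype(np.uint8))
    for k in range(1,len(st)):
        if st[k,4]>30: print(" orange",fit(P,L==k),st[k])
cv2.imwrite("pics/crop.png",np.hstack(ims))
E
```

```text
scene table z -0.0020152766401563384
 hsv lid [  1 229 137]
 tin (array([ 441.3, -206.3,   69.7]), ((436.3343505859375, -207.65469360351562), (102.33679962158203, 56.94994354248047), 18.239582061767578), 474) [214 198  27  29 474]
 blue (array([576.9, -27.4,  64.4]), ((575.4303588867188, -39.458282470703125), (324.224853515625, 7.338123321533203), 80.42213439941406), 150) [230 244 113   3 157]
 blue (array([664.7, -44.4,  59.1]), ((662.1838989257812, -53.363922119140625), (328.0068664550781, 9.41448974609375), 80.37425994873047), 437) [224 269 120   8 443]
 orange (array([ 437.6, -208.9,   70. ]), ((436.72552490234375, -208.2794189453125), (32.81378936767578, 32.47932434082031), 62.211368560791016), 73) [221 207  12   8  73]
 orange (array([ 481.8, -195.1,   42.9]), ((482.2900085449219, -196.9962921142578), (18.846168518066406, 54.474632263183594), 0.7904106378555298), 98) [222 222  19  11  98]
top table z -0.0007003580580099737
 hsv lid [ 10 167 119]
 tin (array([ 432.9, -207.3,   70.3]), ((433.6800231933594, -207.743896484375), (99.33325958251953, 57.72393035888672), 18.756113052368164), 799) [331 202  32  41 799]
 orange (array([ 584.4, -216.4,   58. ]), ((584.746826171875, -217.3277130126953), (11.989803314208984, 89.46691131591797), 81.0291748046875), 132) [343 150  10  33 132]
 orange (array([ 435.1, -207.3,   70.4]), ((435.4815673828125, -207.178955078125), (32.94479751586914, 32.32291793823242), 85.15469360351562), 129) [340 215  13  13 129]
```

View pics/crop.png

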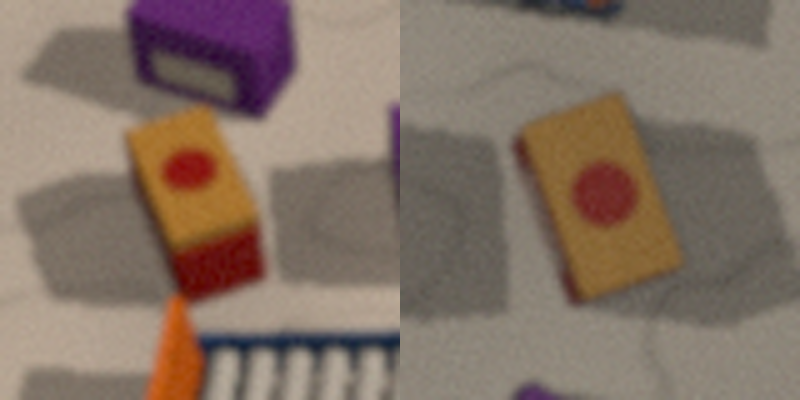

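The crop confirms a red-sided tin with a brass lid and red disc; the nearest purple tin stays clear of it. Next I refine the rack pose.

Run:
```python
from m import *
for n in("top","scene"):
    f=env.grab_frame(n);P=cloud(f);Z=P[...,2]
    m=(P[...,0]>.53)&(P[...,0]<.73)&(P[...,1]>-.26)&(P[...,1]<.2)&(Z>.03)&(Z<.12)
    _,L,st,ce=cv2.connectedComponentsWithStats(m.astype(np.uint8));k=1+st[1:,4].argmax()
    m=L==k; print(n,fit(P,m),st[k]); 
    r=fit(P,m)[1]; a=np.radians(80.4); d=-np.array([np.cos(a),np.sin(a)]); l=np.array([-d[1],d[0]])
    c=np.array([.6188,-.0464]); q=P[m]; s=(q[:,:2]-c)@d; w=(q[:,:2]-c)@l
    for lo in np.arange(-.20,.2,.04):
        k=(s>lo)&(s<lo+.04)
        if k.sum()>10: print("%.2f n%d w %.4f %.4f ztop(mid) %.4f"%(lo,k.sum(),*np.percentile(w[k],[1,99]),np.percentile(q[k&(abs(w)<.03),2],80)))
    print(np.percentile(s,[.2,99.8]))
    # other obstacles higher than table near
    hsv=cv2.cvtColor(f["pixels"],cv2.COLOR_BGR2HSV);H,S,V=cv2.split(hsv)
    mp=(H>125)&(H<160)&(S>100)&(Z>.05)
    _,L,st,ce=cv2.connectedComponentsWithStats(mp.astype(np.uint8))
    for k in range(1,len(st)):
        if st[k,4]>100: print("purple",fit(P,L==k)[:2])
```

```text
top (array([613. , -50.3,  56.9]), ((612.8169555664062, -55.98258972167969), (359.8588562011719, 97.86984252929688), 80.52301788330078), 4087) [ 220  127  136   59 4087]
-0.20 n45 w -0.0508 0.0431 ztop(mid) 0.0711
-0.16 n516 w -0.0511 0.0426 ztop(mid) 0.0749
-0.12 n482 w -0.0511 0.0431 ztop(mid) 0.0694
-0.08 n464 w -0.0512 0.0426 ztop(mid) 0.0645
-0.04 n464 w -0.0514 0.0427 ztop(mid) 0.0599
0.00 n459 w -0.0510 0.0427 ztop(mid) 0.0562
0.04 n448 w -0.0513 0.0425 ztop(mid) 0.0511
0.08 n460 w -0.0511 0.0429 ztop(mid) 0.0460
0.12 n447 w -0.0510 0.0423 ztop(mid) 0.0409
0.16 n302 w -0.0511 0.0429 ztop(mid) 0.0802
[-0.16658588  0.18550298]
purple (array([434.3, -50.7,  69.9]), ((434.57818603515625, -51.19212341308594), (96.02906036376953, 50.90652084350586), 4.42495059967041))
purple (array([ 288.3, -195.7,   70. ]), ((287.8707580566406, -195.86160278320312), (96.5241470336914, 52.71602249145508), 62.60248947143555))
purple (array([ 233.5, -418.5,   70.6]), ((232.654296875, -420.5413818359375), (99.72624969482422, 55.96744155883789), 61.8083610534668))
scene (array([620.2, -44.4,  55.6]), ((
[... 324 characters left out ...]
w -0.0499 0.0476 ztop(mid) 0.0577
0.00 n438 w -0.0492 0.0478 ztop(mid) 0.0537
0.04 n417 w -0.0476 0.0477 ztop(mid) 0.0488
0.08 n389 w -0.0480 0.0474 ztop(mid) 0.0431
0.12 n387 w -0.0481 0.0474 ztop(mid) 0.0380
0.16 n305 w -0.0468 0.0480 ztop(mid) 0.0777
[-0.16840497  0.1830835 ]
purple (array([ 247., -418.,   69.]), ((239.46327209472656, -419.0108947753906), (97.62187957763672, 54.177284240722656), 60.38331604003906))
purple (array([ 301.1, -194.1,   69.2]), ((294.75067138671875, -195.72032165527344), (96.89388275146484, 51.92527389526367), 61.85595703125))
purple (array([450.5, -51.6,  69.1]), ((441.861328125, -51.645179748535156), (96.84278106689453, 52.75745391845703), 4.297098159790039))
```

```bash
python3 -m jog '[[0.5,-0.42,0,0,0,0],[0.5,-0.42,0,0,0,0],[0.5,-0.42,0,0,0,0],[0.5,-0.42,0,0,0,0],[0.5,-0.42,0,0,0,0],[0.5,-0.42,0,0,0,0],[0.5,-0.42,0,0,0,0],[0.5,-0.42,0,0,0,0],[0,0,0,0,0,0.5],[0,0,0,0,0,0]]' 1
cat > d.py <<'E'
import sys; from m import *
from scipy.spatial.transform import Rotation as R
s=env.state(); r=R.from_rotvec(s["ee_rot"]); M=r.as_matrix(); p=s["eef_pos"]
tx,ty,tz,yaw,pitch=map(float,sys.argv[1:])  # target tcp; yaw of tool x (deg), pitch up
T=R.from_euler("ZX",[yaw,180],degrees=True)*R.from_euler("Y",pitch,degrees=True)
print("t %.2f pos"%s["t"],np.round(p,4),"toolx yaw %.1f"%np.degrees(np.arctan2(M[1,0],M[0,0])),"f",np.round(s["ft_force"],1),"grip",s["grip_width"],s["grip_force"])
print("tool shift/80mm",np.round(M.T@(np.array([tx,ty,tz])-p)/.08,3),"turn/8deg",np.round(np.degrees((r.inv()*T).as_rotvec())/8,3))
E
python3 d.py .435 -.2075 .048 18.5 0
```

```text
t: 1.55
eef_pos: [0.4319, -0.2068, 0.2488]
ee_rot: [3.1, 0.505, -0.0]
ft_force: [-1.5, -0.5, 0.5]
grip_width: 1.001
grip_force: 0.0
t 1.55 pos [ 0.4319 -0.2068  0.2488] toolx yaw 18.5 f [-1.5 -0.5  0.5] grip 1.0009829536939676 0.0
tool shift/80mm [0.034 0.02  2.51 ] turn/8deg [0.002 0.001 0.002]
```

```bash
python3 -m jog '[[0.03,0.02,0.35,0,0,0],[0,0,0.4,0,0,0],[0,0,0.4,0,0,0],[0,0,0.4,0,0,0],[0,0,0.3,0,0,0],[0,0,0.3,0,0,0],[0,0,0.2,0,0,0],[0,0,0.16,0,0,0],[0,0,0,0,0,0],[0,0,0,0,0,0]]' 1 && python3 d.py .435 -.2075 .048 18.5 0
python3 - <<'E'
from h import *
a=env.grab_frame("scene")["pixels"][140:290,150:350]
cv2.imwrite("pics/grasp.png",cv2.resize(a,(800,600),interpolation=cv2.INTER_CUBIC))
E
```

```text
t: 2.8
eef_pos: [0.4348, -0.2081, 0.0484]
ee_rot: [3.101, 0.503, 0.001]
ft_force: [0.2, 0.0, 0.5]
grip_width: 1.002
grip_force: 0.0
t 2.80 pos [ 0.4348 -0.2081  0.0484] toolx yaw 18.4 f [0.2 0.  0.5] grip 1.0021993470753918 0.0
tool shift/80mm [ 0.005 -0.007  0.005] turn/8deg [ 0.004 -0.003 -0.008]
```

View pics/grasp.png

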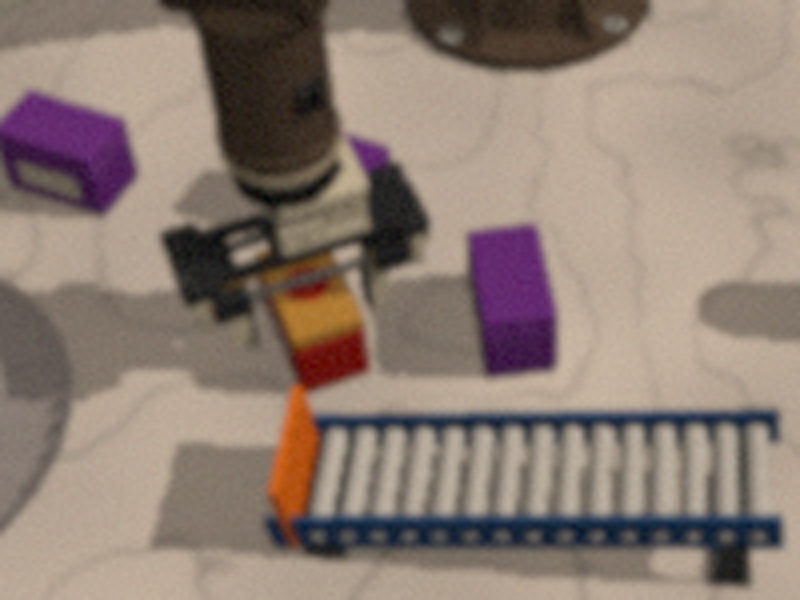

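The picture shows the fingers straddling the tin (crop 315,300), centred, with the purple tins well clear. I close the gripper.

```bash
python3 -m jog '[[0,0,0,0,0,0],[0,0,0,0,0,0],[0,0,0,0,0,0],[0,0,0,0,0,0],[0,0,0,0,0,0],[0,0,0,0,0,0],[0,0,0,0,0,0],[0,0,0,0,0,0],[0,0,0,0,0,0],[0,0,0,0,0,0]]' -1
python3 d.py .63 .0344 .25 80.45 0
```

```text
t: 4.1
eef_pos: [0.4345, -0.2076, 0.048]
ee_rot: [-3.101, -0.504, 0.0]
ft_force: [-1.2, 2.7, 5.5]
grip_width: 0.632
grip_force: 30.0
t 4.10 pos [ 0.4345 -0.2076  0.048 ] toolx yaw 18.5 f [-1.2  2.7  5.5] grip 0.632269157189614 29.98040020465851
tool shift/80mm [ 3.275 -2.096 -2.525] turn/8deg [-2.000e-03 -0.000e+00 -7.749e+00]
```

```bash
python3 -m jog '[[0,0,-0.1,0,0,0],[0,0,-0.2,0,0,0],[0,0,-0.3,0,0,0],[0,0,-0.3,0,0,0],[0,0,-0.3,0,0,0],[0,0,-0.3,0,0,0],[0,0,-0.3,0,0,0],[0,0,-0.2,0,0,0],[0,0,0,0,0,0],[0,0,0,0,0,0]]'
python3 -m jog '[[0.2,-0.13,0,0,0,0],[0.4,-0.26,0,0,0,0],[0.4,-0.26,0,0,0,0],[0.4,-0.26,0,0,0,0],[0.4,-0.26,0,0,0,0],[0.4,-0.26,0,0,0,0],[0.4,-0.26,0,0,0,0],[0.4,-0.26,0,0,0,0],[0.28,-0.15,0,0,0,0],[0,0,0,0,0,0]]'
python3 -m jog '[[0,0,0,0,0,-0.5],[0,0,0,0,0,-0.9],[0,0,0,0,0,-0.9],[0,0,0,0,0,-0.9],[0,0,0,0,0,-0.9],[0,0,0,0,0,-0.9],[0,0,0,0,0,-0.9],[0,0,0,0,0,-0.9],[0,0,0,0,0,-0.9],[0,0,0,0,0,-0.05]]'
python3 - <<'E'
from m import *
f=env.grab_frame("scene");a=f["pixels"][110:260,210:410]
cv2.imwrite("pics/carry.png",cv2.resize(a,(800,600),interpolation=cv2.INTER_CUBIC))
P=cloud(f);H,S,V=cv2.split(cv2.cvtColor(f["pixels"],cv2.COLOR_BGR2HSV))
m=((H<6)|(H>174))&(S>140)&(P[...,2]>.1)&(P[...,2]<.25)
q=P[m];print(m.sum(),np.percentile(q,[2,50,98],0).round(4))
E
python3 d.py .63 .0344 .13 80.45 7
```

```text
t: 5.35
eef_pos: [0.434, -0.2078, 0.2072]
ee_rot: [-3.101, -0.503, 0.002]
ft_force: [-0.3, 0.9, -4.0]
grip_width: 0.629
grip_force: 30.0
t: 6.6
eef_pos: [0.6305, 0.0369, 0.2062]
ee_rot: [-3.099, -0.508, 0.003]
ft_force: [0.1, -0.5, -3.5]
grip_width: 0.631
grip_force: 30.0
t: 7.85
eef_pos: [0.6296, 0.0332, 0.2069]
ee_rot: [-2.4, -2.026, 0.003]
ft_force: [0.1, -0.6, -3.8]
grip_width: 0.629
grip_force: 30.0
73 [[-0.9329 -0.2621  0.1632]
 [ 0.6507 -0.0127  0.184 ]
 [ 0.6673  0.074   0.2298]]
t 7.90 pos [0.6297 0.0335 0.2071] toolx yaw 80.3 f [ 0.4  0.1 -4. ] grip 0.6362259169081516 29.97709035873413
tool shift/80mm [0.013 0.003 0.964] turn/8deg [-0.009  0.881 -0.022]
```

View pics/carry.png

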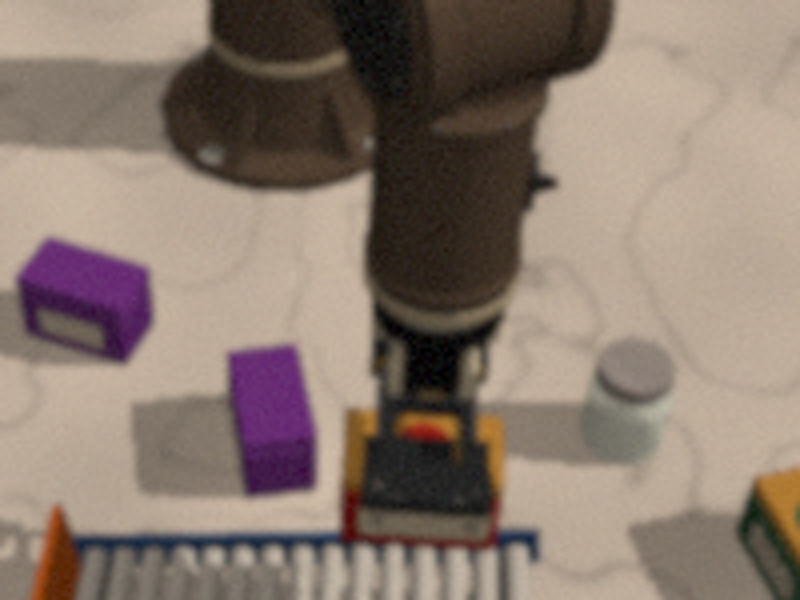

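The tin is held level and centred across the lane, over its upper half (crop 425,470), with the jar at (630,395) clear. I tilt it and go down near the rollers.

```bash
python3 -m jog '[[0,0,0,0,0.3,0],[0,0,0,0,0.3,0],[0,0,0,0,0.28,-0.02],[0,0,0.2,0,0,0],[0,0,0.2,0,0,0],[0,0,0.2,0,0,0],[0,0,0.2,0,0,0],[0,0,0.15,0,0,0],[0,0,0,0,0,0],[0,0,0,0,0,0]]'
python3 d.py .6291 .0286 .1136 80.45 7
```

```text
t: 9.15
eef_pos: [0.6323, 0.0438, 0.1329]
ee_rot: [-2.333, -1.979, -0.145]
ft_force: [1.3, -0.3, -2.4]
grip_width: 0.63
grip_force: 30.0
t 9.15 pos [0.6323 0.0438 0.1329] toolx yaw 80.6 f [ 1.3 -0.3 -2.4] grip 0.6300939930119802 29.977504312992096
tool shift/80mm [-0.223 -0.008  0.216] turn/8deg [ 0.005 -0.006  0.02 ]
```

```bash
python3 -m jog '[[-0.1,0,0,0,0,0],[-0.12,0,0,0,0,0],[0,0,0.05,0,0,0],[0,0,0.05,0,0,0],[0,0,0.04,0,0,0],[0,0,0.03,0,0,0],[0,0,0.02,0,0,0],[0,0,0,0,0,0],[0,0,0,0,0,0],[0,0,0,0,0,0]]'
python3 d.py .6291 .0286 .1136 80.45 7
python3 - <<'E'
from m import *
f=env.grab_frame("scene");a=f["pixels"][190:290,210:360]
cv2.imwrite("pics/near.png",cv2.resize(a,(800,533),interpolation=cv2.INTER_CUBIC))
E
```

```text
t: 10.4
eef_pos: [0.6294, 0.0283, 0.1154]
ee_rot: [-2.333, -1.979, -0.144]
ft_force: [-0.1, 0.2, -3.0]
grip_width: 0.633
grip_force: 30.0
t 10.40 pos [0.6294 0.0283 0.1154] toolx yaw 80.6 f [-0.1  0.2 -3. ] grip 0.633193091943293 29.97751772403717
tool shift/80mm [-0.    -0.004  0.023] turn/8deg [ 0.001 -0.005  0.019]
```

View pics/near.png

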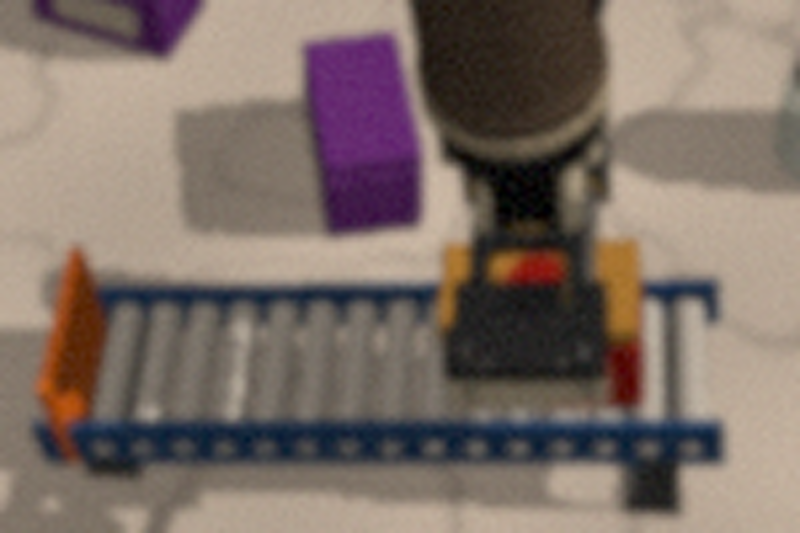

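The tin sits just above the last rollers (crop 540,320), aligned and inside the rails, and the stop at (75,350) is far away. I feel for contact in small steps.

```bash
python3 -m jog '[[0,0,0.006,0,0,0],[0,0,0.006,0,0,0],[0,0,0.006,0,0,0],[0,0,0,0,0,0],[0,0,0,0,0,0],[0,0,0,0,0,0],[0,0,0,0,0,0],[0,0,0,0,0,0],[0,0,0,0,0,0],[0,0,0,0,0,0]]'
```

```text
t: 11.7
eef_pos: [0.6294, 0.0286, 0.1143]
ee_rot: [-2.333, -1.979, -0.144]
ft_force: [-3.3, -2.1, 6.0]
grip_width: 0.631
grip_force: 30.0
```

Contact at the expected height. I open, then raise along the tool axis.

```bash
python3 -m jog '[[0,0,-0.003,0,0,0],[0,0,0,0,0,0],[0,0,0,0,0,0],[0,0,0,0,0,0],[0,0,0,0,0,0],[0,0,-0.2,0,0,0],[0,0,-0.3,0,0,0],[0,0,-0.4,0,0,0],[0,0,-0.4,0,0,0],[0,0,-0.4,0,0,0]]' 1
python3 -m jog '[[0,0,-0.2,0,0,0],[0,0,0,0,0,0],[0,0,0,0,0,0],[0,0,0,0,0,0],[0,0,0,0,0,0],[0,0,0,0,0,0],[0,0,0,0,0,0],[0,0,0,0,0,0],[0,0,0,0,0,0],[0,0,0,0,0,0]]'
python3 -m jog '[[0,0,0,0,0,0],[0,0,0,0,0,0],[0,0,0,0,0,0],[0,0,0,0,0,0],[0,0,0,0,0,0],[0,0,0,0,0,0],[0,0,0,0,0,0],[0,0,0,0,0,0],[0,0,0,0,0,0],[0,0,0,0,0,0]]'
python3 - <<'E'
from m import *
f=env.grab_frame("scene");a=f["pixels"][140:290,200:440]
cv2.imwrite("pics/rolled.png",cv2.resize(a,(800,500),interpolation=cv2.INTER_CUBIC))
d=np.array([-.166,-.986])
for _ in range(2):
    f=env.grab_frame("top");P=cloud(f);H,S,V=cv2.split(cv2.cvtColor(f["pixels"],cv2.COLOR_BGR2HSV))
    m=(P[...,0]>.53)&(P[...,0]<.73)&(P[...,1]>-.24)&(P[...,1]<.2)&(P[...,2]>.092)&(P[...,2]<.15)&(S>90)
    c,r,n=fit(P,m);print(c,r,n,"rack x lid",(np.array(r[0])/1000-[.6152,-.0543])@d)
E
```

```text
t: 12.95
eef_pos: [0.6266, 0.0119, 0.2514]
ee_rot: [-2.333, -1.979, -0.145]
ft_force: [0.1, 0.2, -0.6]
grip_width: 0.997
grip_force: 0.0
t: 14.2
eef_pos: [0.6263, 0.0101, 0.2649]
ee_rot: [-2.333, -1.979, -0.144]
ft_force: [-1.0, -0.6, -0.6]
grip_width: 0.997
grip_force: 0.0
t: 15.45
eef_pos: [0.6263, 0.0102, 0.2649]
ee_rot: [-2.333, -1.979, -0.144]
ft_force: [-0.1, -0.1, 0.5]
grip_width: 1.0
grip_force: 0.0
[ 612.1 -220.5  105.2] ((610.9263916015625, -221.49620056152344), (14.097107887268066, 5.193071365356445), 28.014039993286133) 11 rack x lid 0.16556487274780274
[ 612.  -220.4  105.5] ((611.0142822265625, -221.2196044921875), (14.83233642578125, 4.707458972930908), 26.43828582763672) 11 rack x lid 0.1652775591796875
```

View pics/rolled.png

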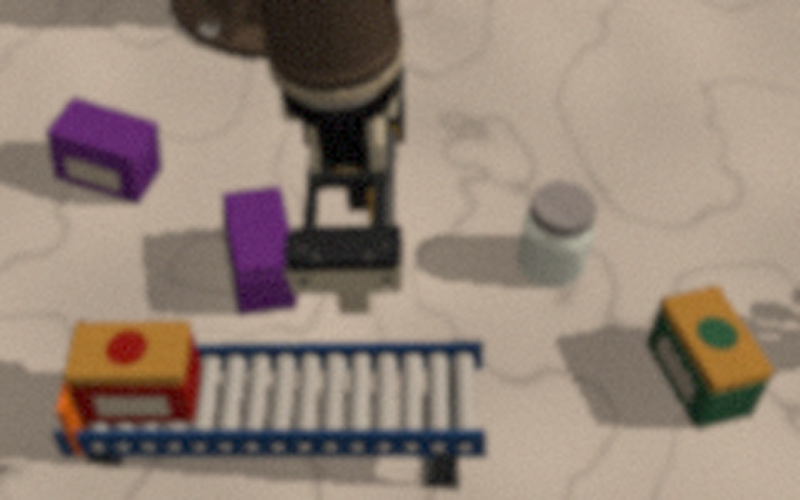

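The picture shows the red tin upright on the rollers against the orange stop (crop 130,370), with the jar (557,235) and green tin (712,355) in place. I check that it is at rest and hand in.

Run:
```python
from m import *
d=np.array([-.166,-.986]); X=[]
for _ in range(3):
    f=env.grab_frame("scene");P=cloud(f);H,S,V=cv2.split(cv2.cvtColor(f["pixels"],cv2.COLOR_BGR2HSV))
    m=(P[...,0]>.53)&(P[...,0]<.73)&(P[...,1]>-.26)&(P[...,1]<-.02)&(P[...,2]>.098)&(P[...,2]<.13)
    c,r,n=fit(P,m);x=(np.array(r[0])/1000-[.6152,-.0543])@d;X.append(x);print(c,r,n,"lid rack x %.4f (want ~.112)"%x)
if abs(np.mean(X)-.112)<.008 and np.ptp(X)<.003: print(env.finish_job())
```

```text
[ 603.3 -167.2  110.1] ((599.5626220703125, -169.47891235351562), (100.84872436523438, 62.08641052246094), 80.259765625) 728 lid rack x 0.1162 (want ~.112)
[ 603.4 -167.2  110.2] ((599.472412109375, -169.24411010742188), (101.58572387695312, 61.5911979675293), 80.03870391845703) 729 lid rack x 0.1159 (want ~.112)
[ 603.3 -167.2  110.2] ((599.0634155273438, -169.4847869873047), (101.16950225830078, 61.83220291137695), 80.48066711425781) 725 lid rack x 0.1163 (want ~.112)
the job is handed in; nothing more can be done
None
```

The red tin was set down on the upper half of the lane and released. It rolled down by itself and now rests upright against the orange stop; nothing else was moved, and the job was handed in at about 16 s.

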